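Set the sprung strap stop on its pin

TASK

Of the two sprung strap stops on the bench one is already set, its slide caught half-way in by the stop pin; set the other one the same way: with the fingertips push the wooden face of its upright tab gently all the way in to the end of its travel, without ramming it, then let go and back off so that the slide springs back and is caught by its pin half-way. Only push: do not grip the tab or press on its steel back, do not touch the black knobs of the pins, and leave the stop that is already set and the loose things on the bench as they are.

Things in the scene. Friction and masses are not known exactly. Their poses are not given: they have to be found in the camera images.
- stop_1: the strap stop fixed to the bench, the one to be set (slide out at first). Base plate 210 x 90 x 10 mm (own x -85 to +125), rails 24 mm high, steel bar slide with upright tab at its near (-x) end, wooden fence at the far end, steel bridge at x = 21 to 39 mm, 57 mm high. Origin at bench level on the centre line; own +x: the way the slide is pushed in, within 0.5 rad of world x.
- stop_2: the other strap stop fixed to the bench, already set (its tab stands 30 mm nearer the bridge). Base plate 210 x 90 x 10 mm (own x -85 to +125), rails 24 mm high, steel bar slide with upright tab at its near (-x) end, wooden fence at the far end, steel bridge at x = 21 to 39 mm, 57 mm high. Origin at bench level on the centre line; own +x: the way the slide is pushed in, within 0.5 rad of world x.
- slide_1 (a joint): travel of stop_1's slide along the stop's own +x, m: 0 out (start), 0.030 caught on the pin, 0.058 solid end. The spring pushes back with 3 N at 0, 8 N at the end (2 N more at 0.1 m/s); lifting the pin adds about 3 N at 0.010 to 0.021. Let go from beyond 0.032 it springs back to 0.030 and is caught; let go before 0.027 it returns to 0.
- slide_2 (a joint): the same for stop_2's slide: starts at 0.030, caught on its pin, and must stay there
- face_1 (a point): centre of the near, wooden face of stop_1's push tab, 44 mm above the bench; the face is 34 mm wide, 6 mm thick, with a 10 mm steel back behind it, spans 26 to 62 mm above the bench and looks along the stop's -x. Push here; it moves with the slide and is at x = -92 mm of the stop when out. Free air before and above it; below it only plate and rails, up to 24 mm high.
- pin_1 (a joint): height of the stop pin of stop_1 above its down position, m. A spring holds it down (0); a ramp on the slide lifts it about 8 mm as the slide goes in, then it drops behind the ramp and holds the slide. It works by itself.
- pin_2 (a joint): height of the stop pin of stop_2 above its down position, m. A spring holds it down (0); a ramp on the slide lifts it about 8 mm as the slide goes in, then it drops behind the ramp and holds the slide. It works by itself.
- knob_1 (a point): black knob, 17 mm across, on top of stop_1's stop pin, its top 71 mm above the bench with the pin down; not to be touched (the point is the middle of its top, 30 mm along +x of the stop's origin)
- knob_2 (a point): the same knob on stop_2; not to be touched
- punch: loose bystander: steel hole punch, 20 x 115 x 20 mm, lying between the two stops; origin under its middle
- sanding_block: loose bystander: brown sanding block, 41 x 76 x 25 mm, to the left of the stops; origin under its middle
- spool: loose bystander: spool of black thread standing upright, 44 mm across, 52 mm high, to the right of the stops; origin at bench level, 17 mm beside its axis
Not all that is in view belongs to the job. What is shaped like the stop_1 but yellow is not meant.

How it is judged:
By the outcome, as a careful person would: the job done as asked, in the order asked, and still so for the second after the job is handed in, with the robot touching nothing.
It also fails if it takes over 32 s, if anything falls off the work surface, if the arm or the gripper's body presses on something with over 40 N, if the wrist force passes 120 N, or if a joint passes its speed limit or range.

ROBOT

A 7-joint arm with a two-finger parallel gripper is mounted at the origin on the work surface; the furniture and walls round the work are solid. World frame = base frame: x ahead of the robot, y to its left, z up, the work surface at z = 0. Lengths are in mm, angles in rad, forces in N, time in s.
With the tool pointing down it reaches from about 400 to 850 mm from the base axis. Payload 4.4 kg.
Tool frame: the origin (TCP) lies between the finger pads; the fingertips stand 11 mm ahead of it and the grasp point (between the pads) lies 8 mm behind it; z points along the fingers, y is the line along which they close (so a half turn about z gives the same grasp; the last joint's range is limited). The gripper opens to 94 mm and grips with 3 to 60 N. Pads are 16 mm wide; open, the fingers measure 119 mm over their backs; the gripper's body (75 mm by 177 mm) begins 78 mm behind the grasp point.
Start: joints at [1.26, 0.628, 0.038, 1.517, -0.027, 0.996, -0.02], TCP at [157.563, -630.628, 216.478] pointing down, gripper open.
Joint ranges: [-3.06, 3.06], [-0.37, 2.12], [-1.25, 1.32], [0.18, 2.47], [-1.1, 4.24], [0.23, 1.98], [-2.94, 2.94]. Speed limits (rad/s): [2.57, 2.57, 3.14, 3.14, 3.14, 3.14, 3.14].

INTERFACE

Orientations are given as a unit quaternion [w, x, y, z].
In Python, from rig import observe, snapshot, camera_info, job_done gives the robot as it stands. The module is installed in compiled form; this text tells all that it offers.
- The arm moves only by the shell command python3 -m jog 'ROWS' [OPENING] [FORCE]. ROWS is text: rows parted by semicolons, each of 4 numbers parted by spaces: the shift along the tool's x, y, z in m, then the turn about the tool's z in degrees. In form: tx ty tz spin; .... A call has 1 to 5 rows; each row shifts and turns the commanded pose from where the row before left it, along the tool's axes as they then stand; what a row does not reach is not made up. A row lasts 1/10 s, in which the tool goes at most 50 mm and 8.59 degrees, less where a joint would pass 70% of its speed; a pose out of reach is approached as far as the arm can. A call with a gripper value outside its range is refused whole. OPENING is the finger opening in m, from 0 to 0.094, set as the call begins (- or left out, the last holds). The fingers move at their own pace and stop on an object; FORCE is the grip in N (left out, the last holds). Time passes only in rows, so rows that do not move let the fingers close. It gives the time, the measured TCP pose, the force, the opening and the grip force at its end, in the units of the state.
- observe(): the state, without advancing time (a new reading comes with each control period).
- snapshot(name): name is "scene" or "side" or "wrist"; returns the picture (400x640x3 uint8, blue, green, red); there is no depth.
- camera_info(name): a dict with "camera_matrix" (3x3 intrinsics, pixels), "eye" and "attitude" of the camera in the world; the wrist camera has in their place "mount" (4x4, takes a point from camera to tool coordinates, whose origin is the TCP and whose axes are the flange's). Camera axes: x right, y down, z forward; pixel columns grow to the right and rows downward; lengths in mm; the calibration is good to about 2 mm. A picture is of the moment at which its call begins: read the wrist's pose just before it. camera_info takes no time and is no camera call.
- job_done(): hands the job in; it is judged then, once.
The state is a dict: "t": time; "joint_pos": joint angles; "qd": joint speeds; "joint_efforts": joint torques, N m; "position": TCP position; "tool_rot": TCP orientation; "ft_force": force on the tool from outside, world axes, zero at the start; "torque": the same for the moment, N m; "finger_gap": finger opening in mm; "grasp_force": force on a finger pad.
Only numpy, scipy, OpenCV 4.12 (cv2) and the standard library are available. Lean on these libraries where they do the work, as an engineer would, in place of code of your own. Each camera call takes 0.05 s, during which the arm holds its last target. There are 200 camera calls.

## Working session

There is one attempt and no reset: what is moved stays moved. The work goes in short steps, Python scripts to look and compute and a shell command to move; the robot and the scene stay as the last step left them, time stands still between calls to the robot, and variables do not carry over. Pictures are saved under pics/ and viewed, at most 10 in all, crops included, and the job is handed in when it is done.

```bash
mkdir -p pics; python3 - <<'E'
from rig import *
import cv2
for n in("scene","side"):
    cv2.imwrite(f"pics/{n}0.png",snapshot(n)); c=camera_info(n); print(n,c)
s=observe(); print(s["t"],s["position"],s["tool_rot"],s["ft_force"],s["finger_gap"]); print(camera_info("wrist"))
E
```

```text
scene {'camera_matrix': array([[400.64611366,   0.        , 317.5952287 ],
       [  0.        , 400.64611366, 197.39792771],
       [  0.        ,   0.        ,   1.        ]]), 'eye': array([-330.12316217, -645.70116541,  771.68342438]), 'attitude': array([-0.42074639,  0.78970717, -0.39816014,  0.2019989 ])}
side {'camera_matrix': array([[468.86094172,   0.        , 318.17337885],
       [  0.        , 468.86094172, 197.17816983],
       [  0.        ,   0.        ,   1.        ]]), 'eye': array([328.26498136, 994.54474048, 988.68670619]), 'attitude': array([ 0.03095188, -0.04725769,  0.90917703, -0.41256008])}
0.1 [ 157.38093577 -630.06004068  215.67473895] [-8.30808618e-04  9.92520694e-01  1.22073602e-01 -1.32966757e-04] [-0.54223205 -0.00135396 -0.54030783] 94.07541244953514
{'camera_matrix': array([[333.91092477,   0.        , 321.68814002],
       [  0.        , 333.91092477, 199.7773557 ],
       [  0.        ,   0.        ,   1.        ]]), 'mount': array([[-1.23675155e-04, -9.58114917e-01, -2.86383991e-01,
         8.36756811e+01],
       [ 9.99999988e-01, -9.24496188e-05, -1.22555017e-04,
         1.52632005e+00],
       [ 9.09456988e-05, -2.86384003e-01,  9.58114917e-01,
        -1.69233374e+02],
       [ 0.00000000e+00,  0.00000000e+00,  0.00000000e+00,
         1.00000000e+00]])}
```

View pics/scene0.png

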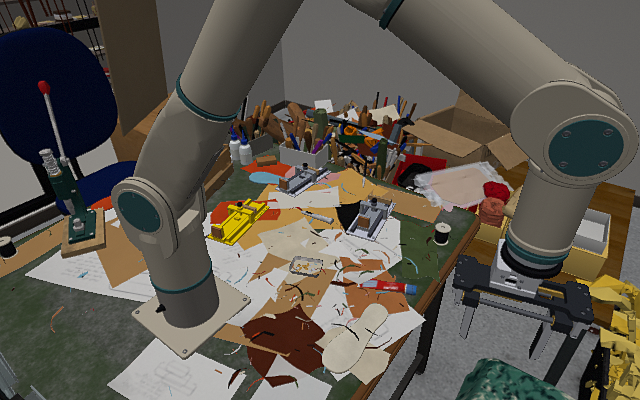

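View pics/side0.png

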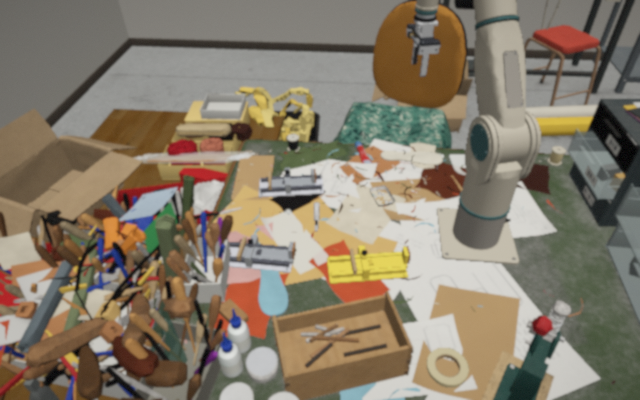

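The scene view shows a yellow decoy (237,220) and two grey strap stops, at (305,180) and (370,220). The punch is at (318,215) and the spool at (441,234). The side view shows the same stops at (262,255) and (290,187). I'll enlarge both to see which slide is out.

```bash
python3 - <<'E'
import cv2,numpy as np
a=cv2.imread("pics/scene0.png");b=cv2.imread("pics/side0.png")
f=lambda i,x,y:cv2.resize(i[y:y+75,x:x+100],(800,600) if 0 else (400,300),interpolation=cv2.INTER_CUBIC)
cv2.imwrite("pics/crop1.png",np.vstack([np.hstack([f(a,255,145),f(a,325,185)]),np.hstack([f(b,210,220),f(b,240,150)])]))
E
```

```text
(no output)
```

View pics/crop1.png

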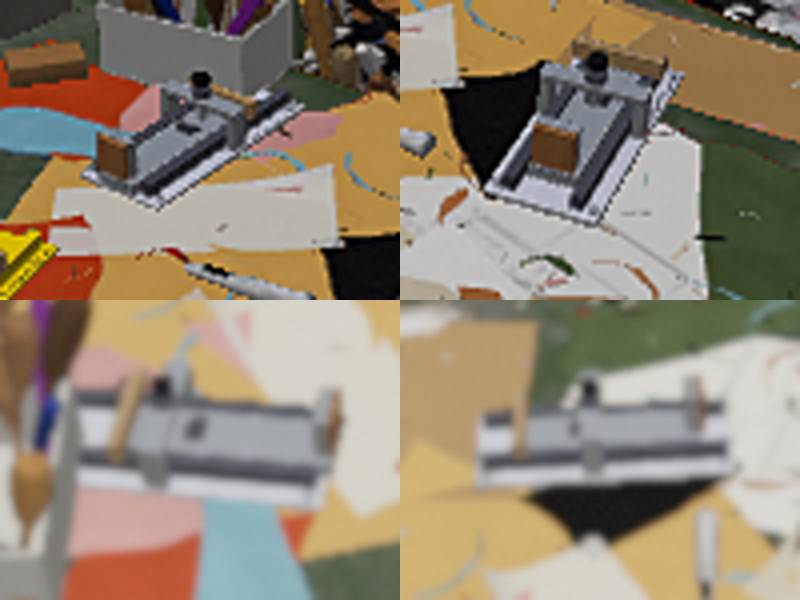

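Candidates in the scene view: the left grey stop at (305,180) and the right grey stop at (370,220). The left one's tab stands at the very end of its plate with the fence close behind the bridge, so its slide is out and it is stop_1. The right one's tab is well inside the plate, so it is already set (stop_2). In the scene view, stop_1's face is at about (283,184) and its knob top at (305.5,163.5). In the side view they are at about (294,250) and (250.7,240.5).

```bash
cat > h.py <<'E'
import numpy as np
from scipy.spatial.transform import Rotation as R
from rig import *
def rot(q): return R.from_quat(np.r_[q[1:],q[0]]).as_matrix()
def ray(K,Rm,e,uv,z):
    d=Rm@np.linalg.solve(K,[uv[0],uv[1],1]); return e+d*(z-e[2])/d[2]
def cast(n,uv,z):
    c=camera_info(n); return ray(c["camera_matrix"],rot(c["attitude"]),c["eye"],uv,z)
def wcast(s,uv,z):
    c=camera_info("wrist");M=c["mount"];T=rot(s["tool_rot"])
    return ray(c["camera_matrix"],T@M[:3,:3],s["position"]+T@M[:3,3],uv,z)
E
python3 - <<'E'
from h import *
for n,f,k in(("scene",(283.3,184),(305.5,163.5)),("side",(294,249.5),(250.7,240))):
    F=cast(n,f,44);K=cast(n,k,71);d=K-F;print(n,F,K,np.hypot(*d[:2]),np.arctan2(d[1],d[0]))
print("spool top",cast("scene",(441,224),52),"stop2 knob",cast("scene",(325+597/4-75-25,185+60/4),71),cast("side",(287,170),71))
s=observe();print(rot(s["tool_rot"]))
E
```

```text
scene [509.82501712 146.80363841  44.        ] [626.90941767 142.3509269   71.        ] 117.16903811665046 -0.03801161156244764
side [506.49005495 142.20991038  44.        ] [623.29411031 143.51608265  71.        ] 116.81135832328624 0.011182127430065395
spool top [ 602.63264135 -373.79223509   52.        ] stop2 knob [ 571.68858166 -169.67270384   71.        ] [ 575.08837883 -170.13290523   71.        ]
[[ 9.70196036e-01  2.42320932e-01 -4.66784118e-04]
 [ 2.42321374e-01 -9.70194691e-01  1.61672603e-03]
 [-6.11049138e-05 -1.68165295e-03 -9.99998584e-01]]
```

Both views agree. Face_1 is at about (508,145) with yaw near 0, and the face-to-knob distance is 117 mm against 122 mm expected. I'll swing round by way of (430,-250).

```bash
python3 -m jog '.0357 -.0303 0 0;.0357 -.0303 0 0;.0357 -.0303 0 0;.0357 -.0303 0 0;.0357 -.0303 0 0' 0 10; python3 -m jog '.0357 -.0303 0 0;.0357 -.0303 0 0;.0357 -.0303 0 0;.0357 -.0303 0 0;.0357 -.0303 0 0'; python3 -m jog '0 0 0 7;0 0 0 7;0 0 0 0'
```

```text
t: 0.6
position: [294.7, -438.5, 216.2]
tool_rot: [-0.0, 0.993, 0.122, -0.0]
ft_force: [-0.3, -0.6, -0.1]
finger_gap: 57.5
grasp_force: 0.0
t: 1.1
position: [431.2, -248.4, 216.4]
tool_rot: [-0.0, 0.993, 0.122, -0.0]
ft_force: [-0.0, -0.8, -1.0]
finger_gap: 17.3
grasp_force: 0.0
t: 1.4
position: [430.5, -249.6, 216.2]
tool_rot: [-0.0, 1.0, 0.001, -0.0]
ft_force: [-1.2, -0.1, -0.3]
finger_gap: 0.7
grasp_force: 0.0
```

Tool x is now world x and tool y is world -y. Next I go to about (465,145) and look down.

```bash
python3 -m jog '.004 -.045 0 0;.004 -.045 0 0;.004 -.045 0 0;.004 -.045 0 0;.004 -.045 0 0'; python3 -m jog '.004 -.045 0 0;.004 -.045 0 0;.004 -.045 0 0;.004 -.035 0 0;0 0 0 0'; python3 - <<'E'
from h import *
import cv2,pickle
s=observe();i=snapshot("wrist");cv2.imwrite("pics/w1.png",i);pickle.dump(s,open("s1.pkl","wb"));print(s["t"],s["position"],s["tool_rot"])
E
```

```text
t: 1.9
position: [450.2, -23.9, 216.5]
tool_rot: [0.0, 1.0, 0.001, 0.0]
ft_force: [1.4, -0.1, -0.2]
finger_gap: 0.5
grasp_force: 0.0
t: 2.4
position: [466.4, 150.5, 216.4]
tool_rot: [-0.002, 1.0, 0.006, 0.0]
ft_force: [0.1, -0.0, -0.6]
finger_gap: 0.5
grasp_force: 0.0
2.4 [466.39313965 150.53734773 216.37345664] [-1.52954698e-03  9.99982814e-01  5.65015565e-03  3.29628267e-04]
```

View pics/w1.png

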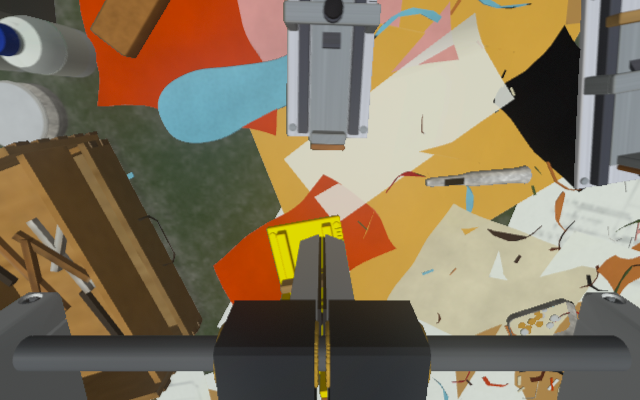

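The wrist view shows stop_1 with its brown tab top at (310–345, 144–150), its knob at (334,9), and its plate end corners at about (287,139) and (369,138). Next I compute its position and yaw.

```bash
python3 - <<'E'
from h import *
import cv2,pickle
s=pickle.load(open("s1.pkl","rb"));i=cv2.imread("pics/w1.png")
h=cv2.cvtColor(i,cv2.COLOR_BGR2HSV)[125:165,300:355]
m=cv2.inRange(h,(5,90,40),(18,255,200));n,l,st,c=cv2.connectedComponentsWithStats(m);k=1+np.argmax(st[1:,4]);x,y,w,hh,_=st[k];print(st[k]+[300,125,0,0,0])
x+=300;y+=125
L=wcast(s,(x,y+hh/2-1),62);Rr=wcast(s,(x+w,y+hh/2-1),62);print("face top",L,Rr,(L+Rr)/2,np.linalg.norm(L-Rr))
K=wcast(s,(334,9),71);d=K-(L+Rr)/2;print("knob",K,d,np.arctan2(d[1],d[0]))
a,b=wcast(s,(287,139),10),wcast(s,(369,138),10);print("corners",a,b,np.linalg.norm(a-b))
cv2.imwrite("pics/w1c.png",cv2.resize(i[0:165,270:400],None,fx=3.6,fy=3.6,interpolation=cv2.INTER_CUBIC))
E
```

```text
[311 144  34   6 178]
face top [507.85550379 160.31021241  62.        ] [508.23565754 127.50197593  62.        ] [508.04558067 143.90609417  62.        ] 32.810438854237525
knob [623.86582487 140.91774497  71.        ] [115.82024421  -2.98834919   9.        ] -0.025795890344887374
corners [508.4848953  188.80426493  10.        ] [510.63701392  97.56710072  10.        ] 91.26254296549216
```

View pics/w1c.png

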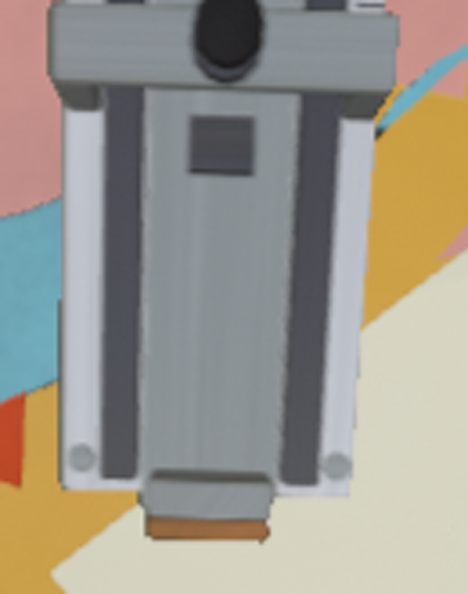

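The wood's near edge at row 150 puts the face at about x 504, y 143.5, with yaw about 0 to within 0.02. The yellow decoy's far end is at about x 430. I descend at x 471, between the two.

```bash
python3 -m jog '.005 .007 .03 0;0 0 .03 0;0 0 .03 0;0 0 .03 0;0 0 0 0';python3 -c "
from h import *
import cv2
s=observe();print(s['position'],s['tool_rot'],s['ft_force'])
i=snapshot('wrist');cv2.imwrite('pics/w2.png',i)"
```

```text
t: 2.95
position: [468.7, 135.0, 93.7]
tool_rot: [0.002, 1.0, -0.0, -0.004]
ft_force: [-0.6, 0.2, -0.1]
finger_gap: 0.5
grasp_force: 0.0
[468.65690751 135.02160938  93.66144279] [ 1.58246159e-03  9.99992446e-01 -2.38795668e-04 -3.54226880e-03] [-0.64044665  0.24960257 -0.09045552]
```

View pics/w2.png

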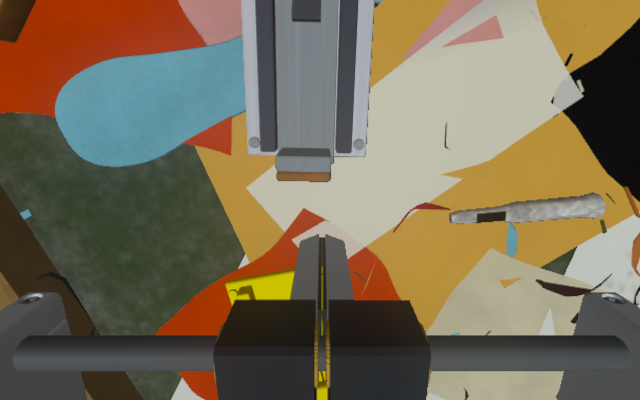

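The wrist view shows the wooden face's top near edge at (277–330, 180) and the fingers clear of the yellow decoy. The tool has ended up about 8 mm to the right, so I refine.

```bash
python3 - <<'E'
from h import *
s=observe();p=s["position"];print(p)
L,Rr=wcast(s,(277,180.5),62),wcast(s,(330.5,180.5),62);print(L,Rr,(L+Rr)/2-p,np.linalg.norm(L-Rr))
a,b=wcast(s,(247,155),10),wcast(s,(365,157),10);print(a,b,(a+b)/2)
# rail outer/plate edges, z=10
for t,q in(((243,20),(247,150)),((373,20),(366,150))):
    d=wcast(s,t,10)-wcast(s,q,10);print(np.arctan2(d[1],d[0]))
E
```

```text
[470.03976568 135.68602155  95.40986773]
[505.97220122 161.90108638  62.        ] [505.93245944 128.61984449  62.        ] [ 35.91256465   9.57444388 -33.40986773] 33.281265618131116
[513.47465888 191.08552793  10.        ] [511.84213475 100.8059756   10.        ] [512.65839682 145.94575177  10.        ]
-0.03483387040485631
-0.016053288280075153
```

Face centre is (506,145.3) and yaw about -0.025. I align, then descend to TCP z 45.

```bash
python3 -m jog '0 -.0095 .01 1.4;0 0 .02 0;0 0 .02 0;0 0 0 0;0 0 0 0';python3 -m jog '0 0 0 0;0 0 0 0'
```

```text
t: 3.5
position: [472.2, 147.0, 47.8]
tool_rot: [-0.0, 1.0, -0.012, 0.001]
ft_force: [0.3, -0.2, -0.7]
finger_gap: 0.6
grasp_force: 0.0
t: 3.7
position: [472.2, 147.5, 47.7]
tool_rot: [-0.0, 1.0, -0.012, 0.001]
ft_force: [0.4, -0.2, 1.2]
finger_gap: 0.6
grasp_force: 0.0
```

```bash
python3 -m jog '.008 .0025 .002 0;.008 0 0 0;.004 0 0 0;.002 0 0 0;0 0 0 0';python3 -m jog '.003 0 0 0;.003 0 0 0;.003 0 0 0;0 0 0 0'
```

```text
t: 4.2
position: [493.6, 144.3, 44.4]
tool_rot: [-0.0, 1.0, -0.012, 0.0]
ft_force: [-0.3, 0.2, 0.0]
finger_gap: 0.7
grasp_force: 0.0
t: 4.6
position: [501.6, 144.1, 44.3]
tool_rot: [0.0, 1.0, -0.012, -0.001]
ft_force: [-4.4, 0.8, 1.6]
finger_gap: 0.5
grasp_force: 1.9
```

In contact at 4.4 N. I push on gently along the stop's axis.

```bash
for k in 1; do :; done; python3 -m jog '.004 0 0 0;.004 0 0 0;.004 0 0 0;.004 0 0 0;.004 0 0 0' | grep -E 'pos|force';python3 -m jog '.004 0 0 0;.004 0 0 0;.004 0 0 0;.004 0 0 0;.002 0 0 0'| grep -E 'pos|force';python3 -m jog '.002 0 0 0;.002 0 0 0;.002 0 0 0;.001 0 0 0;0 0 0 0'| grep -E 'pos|force'
```

```text
position: [519.2, 143.7, 44.2]
ft_force: [-6.8, 1.1, 3.6]
grasp_force: 2.9
position: [538.4, 143.3, 44.2]
ft_force: [-8.0, 1.1, 3.9]
grasp_force: 3.7
position: [545.0, 143.2, 44.2]
ft_force: [-7.0, 1.5, 4.4]
grasp_force: 3.8
```

```bash
python3 -m jog '.0015 0 0 0;.0015 0 0 0;.0015 0 0 0;.0015 0 0 0;0 0 0 0' | grep -E 'pos|force';python3 -m jog '.001 0 0 0;.001 0 0 0;0 0 0 0'| grep -E 'pos|ft'
```

```text
position: [550.8, 143.1, 44.2]
ft_force: [-7.9, 0.9, 5.2]
grasp_force: 4.1
position: [552.5, 143.0, 44.2]
ft_force: [-8.2, 1.3, 5.9]
```

```bash
for i in 1; do python3 -m jog '.001 0 0 0;0 0 0 0' | grep -E 'pos|ft'; done; python3 -m jog '.001 0 0 0;0 0 0 0' | grep -E 'pos|ft'; python3 -m jog '.001 0 0 0;0 0 0 0' | grep -E 'pos|ft'
```

```text
position: [552.5, 143.0, 44.2]
ft_force: [-10.4, 0.7, 6.3]
position: [552.5, 143.0, 44.2]
ft_force: [-12.7, 0.5, 9.2]
position: [552.5, 143.0, 44.1]
ft_force: [-12.8, 1.6, 10.4]
```

The TCP has stopped at 552.5 while the force rises, so the slide is at its solid end. I back off now.

```bash
python3 -m jog '-.005 0 0 0;-.006 0 0 0;-.006 0 0 0;-.006 0 0 0;-.006 0 0 0' | grep -E 'pos|ft'; python3 -m jog '-.01 0 0 0;-.012 0 0 0;-.012 0 0 0;-.01 0 0 0;0 0 0 0' | grep -E 'pos|ft'; python3 -m jog '0 0 -.03 0;0 0 -.04 0;0 0 -.04 0;0 0 -.04 0;0 0 0 0' | grep -E 'pos|ft'; python3 -c "
from h import *
import cv2
i=snapshot('wrist');cv2.imwrite('pics/w3.png',i)"
```

```text
position: [527.6, 143.5, 44.1]
ft_force: [-5.8, -0.4, 0.6]
position: [485.0, 144.6, 44.7]
ft_force: [0.1, -0.1, 0.8]
position: [490.2, 145.6, 199.8]
ft_force: [-0.4, 0.3, 0.0]
```

View pics/w3.png

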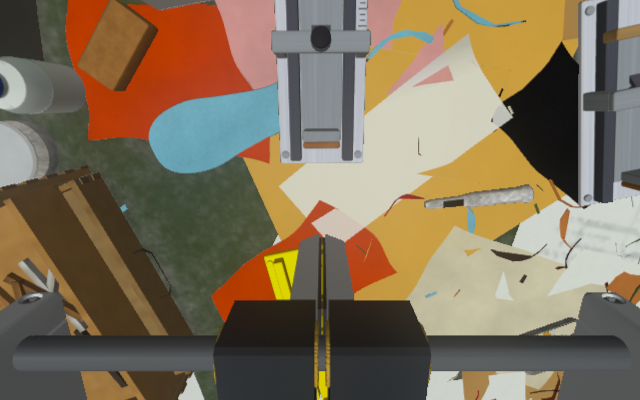

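The tab now stands at (322,146), well inside the plate end at row 163. The slide is caught. I check the distance and hand in.

```bash
python3 - <<'E'
from h import *
s=observe();x=wcast(s,(322,149),62)[0];k=wcast(s,(320,38),71)[0];print(s["t"],x,k,k-x)
if 80<k-x<102: print(job_done())
E
```

```text
9.05 530.69535262832 621.5471610899721 90.85180846165201
the job is handed in; nothing more can be done
None
```

Stop_1 is set: I pushed its slide gently to the solid end (about 13 N at most) and backed off, and its pin caught it half-way, with the face about 91 mm from the knob (92 mm expected). The job was handed in at about 9 s.

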